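Gauge a blind bore and sort the part

ROBOT

A 6-joint arm with a two-finger parallel gripper is mounted at the origin on a cart in front of the work surface, level with it; the furniture and walls round the work are solid. World frame = base frame: x ahead of the robot, y to its left, z up, the work surface at z = 0. Lengths are in mm, angles in rad, forces in N, time in s.
With the tool pointing down it reaches from about 400 to 925 mm from the base axis. Payload 12.5 kg.
Tool frame: the origin (TCP) lies midway between the tips of the shut fingers; the grasp point (between the pads) lies 19 mm behind it; z points along the fingers, y is the line along which they close (so a half turn about z gives the same grasp; the last joint's range is limited). The gripper opens to 95 mm and grips with 3 to 60 N. Pads are 20 mm wide; open, the fingers measure 119 mm over their backs; the gripper's body (75 mm by 180 mm) begins 59 mm behind the grasp point.
Start: joints at [-1.415, 0.491, 1.559, -0, 1.092, -0.106], TCP at [161.785, -603.716, 214.661] pointing down, gripper open.
Joint ranges: [-3.1, 3.1], [-0.84, 2.19], [0.05, 2.79], [-1.13, 4.28], [0.06, 2.93], [-2.69, 2.69]. Speed limits (rad/s): [2.22, 2.22, 2.79, 3.14, 3.14, 3.14].

INTERFACE

Orientations are given as [roll, pitch, yaw] about the fixed x, y, z axes, in that order (R = Rz(yaw) Ry(pitch) Rx(roll)).
In Python, from cell import state, read_camera, camera_info, env gives the robot as it stands.
- The arm moves only by the tool move_arm, never from a script. Its argument "commands" is a list of rows, each a list of 3 entries, a list of its own where there are three numbers: the shift along the world's x, y, z in cm, then the turn, a rotation vector about the world's x, y, z in degrees, then the opening, from 0 (shut) to 1 (fully open). A call has 1 to 10 rows; each row shifts and turns the commanded pose from where the row before left it; what a row does not reach is not made up. A row lasts 1/10 s, in which the tool goes at most 50 mm and 8.59 degrees, less where a joint would pass 70% of its speed; a pose out of reach is approached as far as the arm can. A call with a gripper value outside its range is refused whole. The fingers move at their own pace and stop on an object; the grip force is fixed at half the most. Time passes only in rows, so rows that do not move let the fingers close. It gives the time, the measured TCP pose, the force, the opening and the grip force at its end, in the units of the state.
- state(): the state, without advancing time (a new reading comes with each control period).
- read_camera(name): name is "side" or "top" or "wrist"; returns the picture (480x640x3 uint8, blue, green, red); there is no depth.
- camera_info(name): a dict with "K" (3x3 intrinsics, pixels), "cam_to_world" (4x4, takes a point from camera to world coordinates). Camera axes: x right, y down, z forward; pixel columns grow to the right and rows downward; lengths in mm; the calibration is good to about 2 mm. A picture is of the moment at which its call begins: read the wrist's pose just before it. camera_info takes no time and is no camera call; for the wrist camera it gives the pose at the moment of the call.
- env.job_done(): hands the job in; it is judged then, once.
The state is a dict: "t": time; "joints": joint angles; "qvel": joint speeds; "tau": joint torques, N m; "eef_pos": TCP position; "tcp_rot": TCP orientation; "ft_force": force on the tool from outside, world axes, zero at the start; "moment": the same for the moment, N m; "opening": opening from 0.0 (shut) to 1.0 (fully open); "grip_force": force on a finger pad.
Only numpy, scipy, OpenCV 4.12 (cv2) and the standard library are available. Lean on these libraries where they do the work, as an engineer would, in place of code of your own. Each camera call takes 0.05 s, during which the arm holds its last target. There are 200 camera calls.

TASK

Check the turned leg socket with the depth gauge: stand the gauge flat on its top over the bore and push the rod down lightly, never with more than 20 N, until it bottoms, and read the depth. If the bore is 40 mm deep or more, stand the socket in the free cell of the carton tray; if it is shallower, stand it in the plain reject tray. Leave the gauge standing upright on the bench, and do not knock the socket over or shift the rubber stamp, the label roll or the socket already packed.

Things in the scene. Friction and masses are not known exactly. Their poses are not given: they have to be found in the camera images.
- leg_socket: The loose part to check: turned aluminium socket, about 0.32 kg, round body 48 mm in diameter on a foot flange 56 mm in diameter and 7 mm high, 62 mm tall in all. Origin at the centre of its underside, z up. Down its axis from the top goes a blind bore with a flat bottom; its depth below the top face differs from part to part, 32 to 48 mm, and nothing else shows it.
- socket_mouth (a point): Centre of the bore's mouth, in the plane of the socket's top face, 62 mm above its underside. The bore is 13 mm in diameter, with a countersink 19 mm wide and 3 mm deep at the mouth.
- depth_gauge: Loose steel depth gauge, about 0.43 kg, standing on the bench. Origin at the centre of the flat underside of its base, z up. Base: a bar 84 mm along x, 28 mm along y, 13 mm high. On it a sleeve 20 mm in diameter up to 38 mm, with a small slack clamp screw (not used) out to 21 mm on its +y side, at 27 mm height. A 10 mm rod with a tapered tip slides upright through both, a thumb knob on its top.
- gauge_knob (a point): Centre of the knurled thumb knob (22 mm in diameter, 20 mm high) on the rod, the place to grip; 114 mm above the base's underside when the rod is up, and comes down with the rod. The gauge can be carried by it: the rod comes up to its upper stop and takes the base along.
- gauge_rod (a joint): How far the rod's tip stands out below the base's underside, in m: 0 with the rod up (tip flush), at most 0.058. It moves stiffly, with about 2.5 N of friction, and stays where it is left. With the base flat on the socket and the tip on the bottom of the bore it reads the bore's depth, as does the height the knob has come down from its upper stop.
- cell_carton: Fixed low cardboard carton tray, 152 mm along its x, 80 mm along y, walls 30 mm high and 4 mm thick, with a 26 mm high partition across the middle that makes two cells of about 70 x 72 mm. Origin at the centre of its underside. The cell on its -x side already holds a like socket.
- free_cell (a point): Centre of the floor (4 mm above the bench) of the carton's free cell, 37 mm to +x of the carton's centre; axes as the carton's.
- reject_tray: Fixed plain open tray of grey painted steel for rejects, without a partition, 148 mm along x, 88 mm along y, walls 22 mm high and 3 mm thick, floor 3 mm thick. Origin at the centre of its underside. Carton and reject tray may stand in either place.
- socket_packed: A like socket (same outside sizes) that stands in the other cell of the carton. Leave it alone.
- rubber_stamp: Loose wooden rubber stamp, 26 x 62 x 76 mm, a bystander. Origin at the centre of its underside.
- label_roll: Loose roll of labels, 84 x 89 mm and 61 mm high, a bystander. Origin at the centre of its underside.
Not all that is in view belongs to the job. Leave any purple look-alike of the leg_socket alone.

How it is judged:
By the outcome, as a careful person would: the job done as asked, in the order asked, and still so for the second after the job is handed in, with the robot touching nothing.
It also fails if it takes over 67 s, if anything falls off the work surface, if the arm or the gripper's body presses on something with over 40 N, if the wrist force passes 120 N, or if a joint passes its speed limit or range.

## Working session

There is one attempt and no reset: what is moved stays moved. The work goes in short steps, Python scripts to look and compute and a tool call to move; the robot and the scene stay as the last step left them, time stands still between calls to the robot, and variables do not carry over. Pictures are saved under pics/ and viewed, at most 13 in all, crops included, and the job is handed in when it is done.

Besides the shell and the picture viewer there is one more tool, called after "Request:" as name(argument=value, ...), one argument or row to a line, values as JSON. move_arm: Moves the arm, as the interface text tells. Its arguments: {"type":"object","properties":{"commands":{"type":"array"}},"required":["commands"]}

```bash
mkdir -p pics; python3 - <<'E'
from cell import *
import cv2,numpy as np
for n in("top","side"):
    cv2.imwrite(f"pics/{n}0.png",read_camera(n)); i=camera_info(n); print(n,np.round(i["K"],1).tolist(),np.round(i["cam_to_world"],3).tolist())
s=state();print({k:np.round(v,3).tolist() for k,v in s.items()})
E
```

```text
top [[482.4, 0.0, 320.6], [0.0, 482.4, 234.6], [0.0, 0.0, 1.0]] [[0.02, -0.994, 0.107, 438.874], [-1.0, -0.019, 0.015, 26.463], [-0.012, -0.107, -0.994, 1211.379], [0.0, 0.0, 0.0, 1.0]]
side [[524.4, 0.0, 323.0], [0.0, 524.4, 232.2], [0.0, 0.0, 1.0]] [[-0.888, -0.225, 0.401, 118.245], [-0.46, 0.444, -0.769, 866.634], [-0.005, -0.867, -0.498, 637.525], [0.0, 0.0, 0.0, 1.0]]
{'t': 0.1, 'joints': [-1.415, 0.491, 1.559, 0.0, 1.092, -0.106], 'qvel': [0.001, -0.001, 0.0, 0.001, -0.002, 0.001], 'tau': [0.002, -61.362, -25.861, 0.069, 0.047, -0.0], 'eef_pos': [161.758, -603.481, 214.135], 'tcp_rot': [-3.141, -0.0, 0.262], 'ft_force': [0.014, 0.223, 0.632], 'moment': [0.018, -0.025, 0.02], 'grip_force': 0.0, 'opening': 1.001}
```

View pics/top0.png

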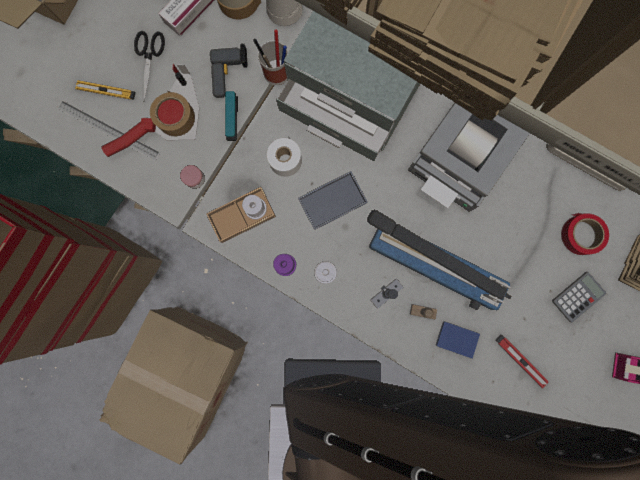

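View pics/side0.png

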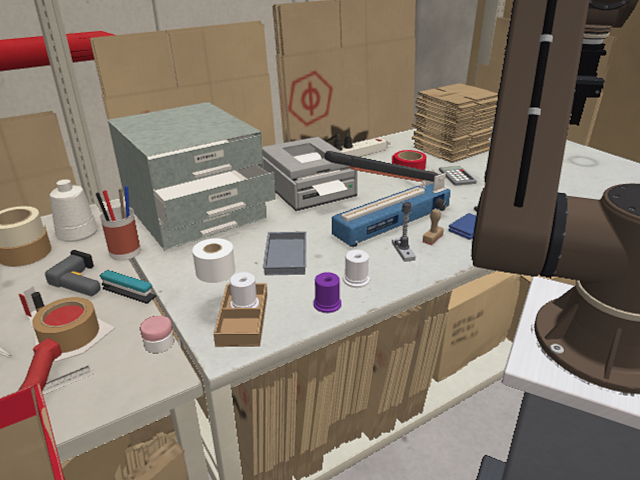

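The top view shows the socket at (326,272), the purple decoy at (284,264), the gauge at (386,292), the stamp at (423,311), the carton at (241,214) with the packed socket at (253,205), the reject tray at (333,201) and the label roll at (284,156). The side view agrees. Next I'll take a zoomed crop and cast some rays.

```bash
cat >h.py <<'E'
from cell import *
import cv2,numpy as np
def ray(n,uv,z,info=None):
    i=info or camera_info(n);K=np.array(i["K"]);T=np.array(i["cam_to_world"])
    d=T[:3,:3]@np.linalg.inv(K)@[uv[0],uv[1],1];o=T[:3,3]
    return (o+d*(z-o[2])/d[2])[:2]
def proj(n,p,info=None):
    i=info or camera_info(n);K=np.array(i["K"]);T=np.array(i["cam_to_world"])
    c=K@(T[:3,:3].T@(np.array(p)-T[:3,3]));return c[:2]/c[2]
E
python3 - <<'E'
from h import *
im=cv2.imread("pics/top0.png")
cv2.imwrite("pics/crop0.png",cv2.resize(im[170:330,200:440],None,fx=3.33,fy=3.33,interpolation=cv2.INTER_CUBIC))
for n,uv,z in [("socket",(326,272),62),("purple",(284,264),62),("base",(386,292),13),("carton",(241,214),30),("packed",(253,205),66),("reject",(333,201),22),("roll",(284,156),61),("stamp",(423,311),76)]: print(n,ray("top",uv,z).round(0))
E
```

```text
socket [474.  29.]
purple [491. 129.]
base [ 429. -120.]
carton [614. 242.]
packed [631. 207.]
reject [652.  15.]
roll [754. 137.]
stamp [ 387. -198.]
```

View pics/crop0.png

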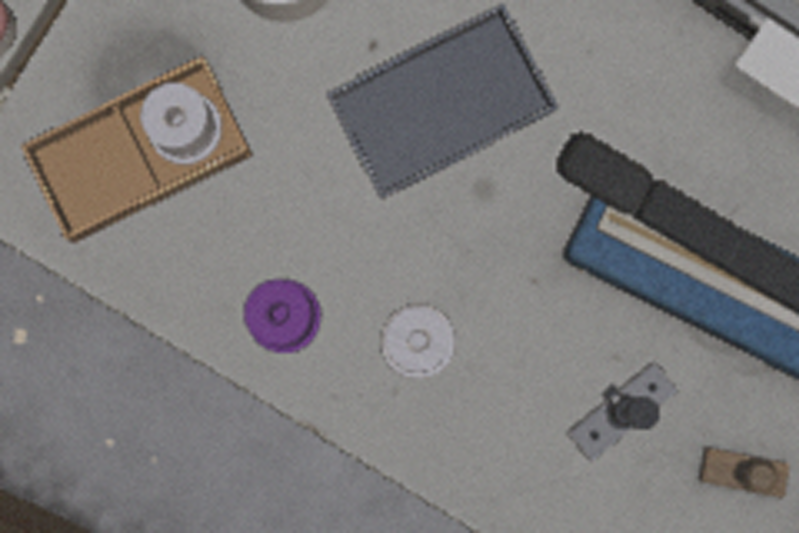

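The crop puts the gauge base centre near (623,411), at about -47° in the world. The carton's free cell is its left cell, and the carton's x axis points at about 116°. I'll move above the gauge and turn the fingers on the way so they line up with the carton's y axis.

Request:
move_arm(
  commands=[
    [[1.9, 3.45, 0.3], [0, 0, 7.2], 1],
    [[1.9, 3.45, 0.3], [0, 0, 7.2], 1],
    [[1.9, 3.45, 0.3], [0, 0, 7.2], 1],
    [[1.9, 3.45, 0.3], [0, 0, 7.2], 1],
    [[1.9, 3.45, 0.3], [0, 0, 7.2], 1],
    [[1.9, 3.45, 0.3], [0, 0, 7.2], 1],
    [[1.9, 3.45, 0.3], [0, 0, 7.2], 1],
    [[1.9, 3.45, 0.3], [0, 0, 7.2], 1],
    [[1.9, 3.45, 0.3], [0, 0, 7.2], 1],
    [[1.9, 3.45, 0.3], [0, 0, 7.2], 1],
  ],
)

```text
t: 1.1
eef_pos: [352.2, -257.2, 244.7]
tcp_rot: [-3.142, -0.0, 1.523]
ft_force: [1.3, -1.2, -0.1]
opening: 0.999
grip_force: 0.0
```

Request:
move_arm(
  commands=[
    [[1.9, 3.45, 0], [0, 0, 7.2], 0.7],
    [[1.9, 3.45, 0], [0, 0, 7.2], 0.7],
    [[1.9, 3.45, 0], [0, 0, 7.2], 0.7],
    [[1.5, 3.0, 0], [0, 0, 7.2], 0.7],
    [[0, 0, 0], [0, 0, 0], 0.7],
    [[0, 0, 0], [0, 0, 0], 0.7],
  ],
)

```text
t: 1.7
eef_pos: [423.8, -124.8, 244.5]
tcp_rot: [-3.141, -0.0, 2.022]
ft_force: [0.3, 0.2, -0.1]
opening: 0.702
grip_force: 0.0
```

```bash
python3 - <<'E'
from h import *
i=camera_info("wrist");im=read_camera("wrist");cv2.imwrite("pics/w0.png",im)
import pickle;pickle.dump(i,open("w0.pkl","wb"))
s=state();print(s["t"],s["eef_pos"],s["tcp_rot"],s["joints"]);print(np.round(i["K"],1).tolist(),np.round(i["cam_to_world"],3).tolist())
E
```

```text
1.75 [ 423.57075765 -125.41184766  244.53568328] [-3.14132661e+00 -1.24618273e-04  2.02014445e+00] [-4.37518864e-01  1.93119890e-01  1.94185025e+00 -1.50820138e-04
  1.00688721e+00 -8.86786374e-01]
[[426.6, 0.0, 319.5], [0.0, 426.6, 238.4], [0.0, 0.0, 1.0]] [[0.9, 0.419, 0.121, 388.289], [0.436, -0.865, -0.249, -54.416], [0.0, 0.277, -0.961, 415.879], [0.0, 0.0, 0.0, 1.0]]
```

View pics/w0.png

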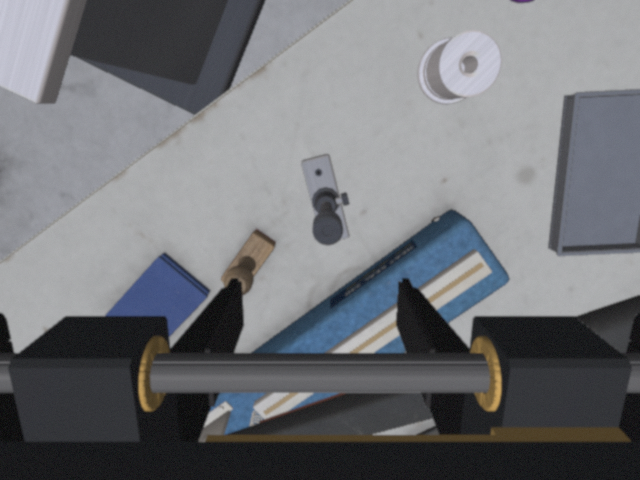

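The wrist view shows the knob's top face near (327,229), the base running from (316,158) to about (345,235), and the socket's bore mouth at (468,65).

```bash
python3 - <<'E'
from h import *
import pickle;i=pickle.load(open("w0.pkl","rb"));im=cv2.imread("pics/w0.png");g=cv2.cvtColor(im,cv2.COLOR_BGR2GRAY)
m=(g[180:260,290:370]<75).astype(np.uint8);n,l,st,c=cv2.connectedComponentsWithStats(m);k=1+st[1:,4].argmax();print("dark blob",st[k],c[k]+[290,180])
print("knob",ray("",(327,228),124,i)); print("base end",ray("",(316,155),13,i))
w=g[20:110,410:510];c=cv2.HoughCircles(w,cv2.HOUGH_GRADIENT,1,20,param1=80,param2=15,minRadius=24,maxRadius=40);print("socket circ",c[0][:2]+[410,20,0])
print("mouth",ray("",(468,65),62,i),ray("",c[0][0][:2]+[410,20],62,i))
a=(423.6,-125.4)
for p in [(429,-120,0),(429,-120,124)]: print(proj("",p,i))
cv2.imwrite("pics/wc.png",np.hstack([cv2.resize(im[140:260,270:390],None,fx=3.3,fy=3.3,interpolation=2),cv2.resize(im[10:130,400:520],None,fx=3.3,fy=3.3,interpolation=2)]))
E
```

```text
dark blob [ 24   9  28  54 928] [326.95150862 215.33081897]
knob [ 426.39927571 -120.89146589]
base end [400.7783883  -87.61399304]
socket circ [[473.5         65.5         34.79999924]
 [448.5         73.5         29.70000076]]
mouth [475.24537889  29.36372171] [479.26002689  30.90822293]
[327.63365875 196.47270239]
[330.85662773 228.45335473]
```

View pics/wc.png

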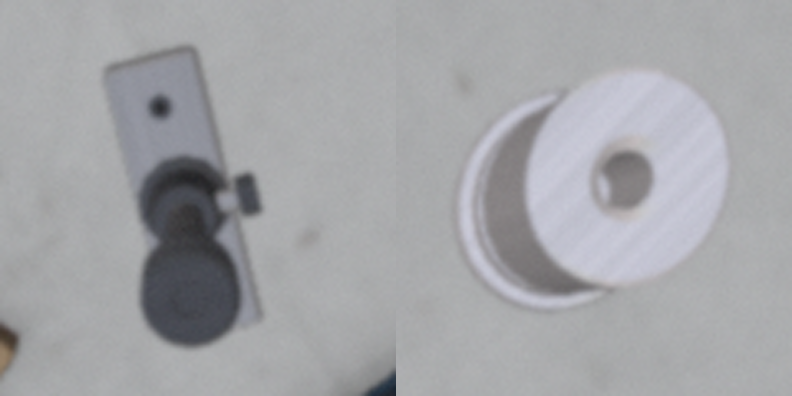

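Request:
move_arm(
  commands=[
    [[0.37, 0.34, -2], [0, 0, 0], 0.6],
    [[0, 0, -3.5], [0, 0, 0], 0.6],
    [[0, 0, -3.5], [0, 0, 0], 0.6],
    [[0, 0, -3], [0, 0, 0], 0.6],
    [[0, 0, -2], [0, 0, 0], 0.6],
    [[0, 0, -0.9], [0, 0, 0], 0.6],
    [[0, 0, 0], [0, 0, 0], 0.6],
    [[0, 0, 0], [0, 0, 0], 0.6],
  ],
)

```text
t: 2.55
eef_pos: [427.7, -122.4, 96.3]
tcp_rot: [3.141, 0.001, 2.02]
ft_force: [0.4, -0.3, 0.3]
opening: 0.602
grip_force: 0.0
```

```bash
python3 - <<'E'
from h import *
i=camera_info("wrist");im=read_camera("wrist");cv2.imwrite("pics/w1.png",im)
import pickle;pickle.dump(i,open("w1.pkl","wb"))
s=state();print(s["t"],s["eef_pos"],s["ft_force"],proj("",s["eef_pos"]-[0,0,-29],i))
E
```

```text
2.6 [ 427.84188438 -122.3469459    96.56110333] [-0.4131543  -0.44894646  0.25135078] [323.41617851 336.42004553]
```

View pics/w1.png

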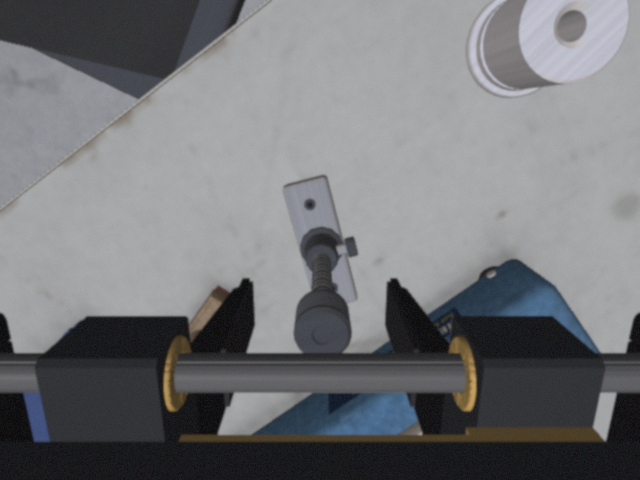

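The knob's top is at (323,337), which matches the projected tool axis at (323.4,336.4). Now I'll grip it and lift.

Request:
move_arm(
  commands=[
    [[0, 0, 0], [0, 0, 0], 0],
    [[0, 0, 0], [0, 0, 0], 0],
    [[0, 0, 0], [0, 0, 0], 0],
    [[0, 0, 0], [0, 0, 0], 0],
    [[0, 0, 0], [0, 0, 0], 0],
    [[0, 0, 0], [0, 0, 0], 0],
  ],
)

```text
t: 3.2
eef_pos: [427.6, -121.8, 95.8]
tcp_rot: [3.141, 0.0, 2.021]
ft_force: [0.7, 1.0, 1.3]
opening: 0.223
grip_force: 30.0
```

Request:
move_arm(
  commands=[
    [[0, 0, 0.5], [0, 0, 0], 0],
    [[0, 0, 1.5], [0, 0, 0], 0],
    [[0, 0, 3], [0, 0, 0], 0],
    [[0, 0, 3], [0, 0, 0], 0],
    [[0, 0, 2], [0, 0, 0], 0],
    [[0, 0, 0], [0, 0, 0], 0],
    [[0, 0, 0], [0, 0, 0], 0],
  ],
)

```text
t: 3.9
eef_pos: [427.1, -121.6, 195.1]
tcp_rot: [-3.141, -0.0, 2.021]
ft_force: [0.7, 0.0, -5.2]
opening: 0.228
grip_force: 30.0
```

```bash
python3 - <<'E'
from h import *
i=pickle=__import__("pickle").load(open("w1.pkl","rb"))
print("mouth w1",ray("",(571.5,27),62,i))
i0=__import__("pickle").load(open("w0.pkl","rb"))
print("mouth w0",ray("",(470,64.2),62,i0),"knob w0",ray("",(327.6,230),124,i0),"knob w1",ray("",(323,337),124,i))
s=state();print(s["eef_pos"],s["ft_force"])
E
```

```text
mouth w1 [475.82199657  29.69670641]
mouth w0 [476.33486541  30.53108359] knob w0 [ 427.42586863 -122.02013619] knob w1 [ 428.19955111 -123.40696007]
[ 427.07182501 -121.6293195   195.12625858] [ 0.68540553  0.01951464 -5.23310347]
```

Request:
move_arm(
  commands=[
    [[0.8, 2.5, 0], [0, 0, 0], 0],
    [[1.2, 3.7, 0], [0, 0, 0], 0],
    [[1.2, 3.7, 0], [0, 0, 0], 0],
    [[1.0, 3.1, 0], [0, 0, 0], 0],
    [[0.5, 1.5, -0.5], [0, 0, 0], 0],
    [[0.2, 0.66, -1], [0, 0, 0], 0],
    [[0, 0, -0.9], [0, 0, 0], 0],
    [[0, 0, 0], [0, 0, 0], 0],
    [[0, 0, 0], [0, 0, 0], 0],
  ],
)

```text
t: 4.8
eef_pos: [476.1, 29.0, 171.1]
tcp_rot: [-3.14, -0.001, 2.02]
ft_force: [-0.1, 0.2, -4.6]
opening: 0.227
grip_force: 30.0
```

```bash
python3 - <<'E'
from h import *
i=camera_info("wrist");im=read_camera("wrist");sd=read_camera("side")
import pickle;pickle.dump(i,open("w2.pkl","wb"));cv2.imwrite("pics/w2r.png",im);cv2.imwrite("pics/s2r.png",sd)
s=state();e=s["eef_pos"];print(s["t"],e,s["ft_force"])
a=proj("side",[e[0],e[1],62]).astype(int);b=proj("",[e[0],e[1],75],i).astype(int);print(a,b)
A=sd[a[1]-70:a[1]+50,a[0]-60:a[0]+60];B=im[b[1]-80:b[1]+100,b[0]-90:b[0]+90]
cv2.imwrite("pics/c2.png",np.hstack([cv2.resize(A,(400,400),interpolation=2),cv2.resize(B,(400,int(400*B.shape[0]/B.shape[1])),interpolation=2)[:400]]))
E
```

```text
4.9 [476.48676933  29.07128387 171.77477988] [-0.33526346 -0.50105898 -4.49910477]
[357 254] [322 241]
```

View pics/c2.png

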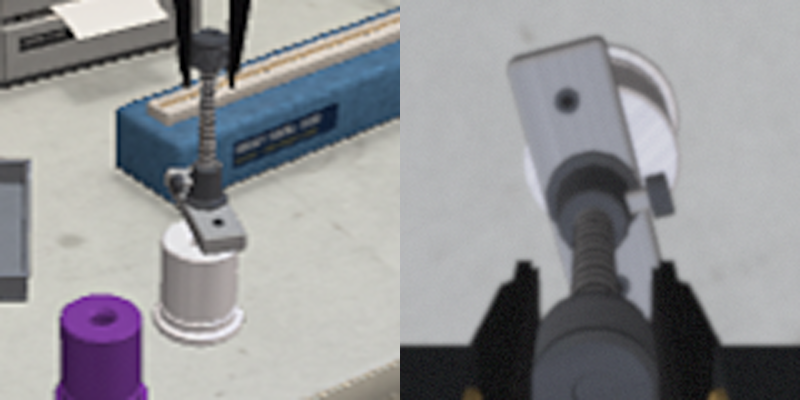

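The gauge sits just above the socket and is roughly centred. I'll measure the lateral residuals numerically.

```bash
python3 - <<'E'
from h import *
sd=cv2.imread("pics/s2r.png");e=[476.5,29.1]
g=cv2.cvtColor(sd,cv2.COLOR_BGR2GRAY).astype(int)
for z in (30,35,40,45):
    p=proj("side",[*e,z]);r=int(round(p[1]));print(z,p.round(1),"body",list(g[r,338:376]))
for z in (115,135,150,160):   # sleeve, rod
    p=proj("side",[*e,z]);r=int(round(p[1]));print(z,p.round(1),"rod",list(g[r,348:372]))
E
```

```text
30 [356.7 267.9] body [np.int64(197), np.int64(198), np.int64(198), np.int64(198), np.int64(197), np.int64(201), np.int64(189), np.int64(140), np.int64(100), np.int64(114), np.int64(120), np.int64(124), np.int64(128), np.int64(134), np.int64(134), np.int64(137), np.int64(141), np.int64(144), np.int64(144), np.int64(141), np.int64(141), np.int64(145), np.int64(148), np.int64(153), np.int64(156), np.int64(161), np.int64(166), np.int64(167), np.int64(166), np.int64(165), np.int64(186), np.int64(203), np.int64(202), np.int64(202), np.int64(202), np.int64(203), np.int64(203), np.int64(203)]
35 [356.8 265.9] body [np.int64(197), np.int64(199), np.int64(201), np.int64(201), np.int64(200), np.int64(203), np.int64(193), np.int64(146), np.int64(99), np.int64(114), np.int64(121), np.int64(124), np.int64(128), np.int64(133), np.int64(134), np.int64(135), np.int64(140), np.int64(143), np.int64(142), np.int64(141), np.int64(141), np.int64(142), np.int64(147), np.int64(151), np.int64(155), np.int64(161), np.int64(165), np.int64(166), np.int64(166), np.int64(166), np.int64(186), np.int64(204), np.in
[... 2062 characters left out ...]
185), np.int64(162), np.int64(145), np.int64(146), np.int64(145), np.int64(147), np.int64(128), np.int64(93), np.int64(99), np.int64(113), np.int64(116), np.int64(116), np.int64(113), np.int64(110), np.int64(111), np.int64(108), np.int64(106), np.int64(106), np.int64(109), np.int64(110), np.int64(107), np.int64(105)]
160 [358.5 212.5] rod [np.int64(189), np.int64(172), np.int64(161), np.int64(155), np.int64(161), np.int64(189), np.int64(164), np.int64(181), np.int64(194), np.int64(108), np.int64(88), np.int64(102), np.int64(107), np.int64(159), np.int64(177), np.int64(149), np.int64(146), np.int64(142), np.int64(139), np.int64(132), np.int64(128), np.int64(121), np.int64(108), np.int64(103)]
```

Request:
move_arm(
  commands=[
    [[0.03, 0.16, -0.4], [0, 0, 0], 0],
    [[0, 0, -0.4], [0, 0, 0], 0],
    [[0, 0, -0.2], [0, 0, 0], 0],
    [[0, 0, 0], [0, 0, 0], 0],
  ],
)

```text
t: 5.3
eef_pos: [476.6, 31.4, 161.4]
tcp_rot: [-3.141, -0.0, 2.021]
ft_force: [0.2, -0.2, -3.7]
opening: 0.226
grip_force: 30.0
```

Request:
move_arm(
  commands=[
    [[0, 0, -0.1], [0, 0, 0], 0],
    [[0, 0, -0.1], [0, 0, 0], 0],
    [[0, 0, 0], [0, 0, 0], 0],
  ],
)

```text
t: 5.6
eef_pos: [476.7, 31.4, 159.6]
tcp_rot: [-3.142, -0.0, 2.021]
ft_force: [-0.5, 0.1, -4.5]
opening: 0.223
grip_force: 30.0
```

Request:
move_arm(
  commands=[
    [[0, 0, -0.1], [0, 0, 0], 0],
    [[0, 0, -0.1], [0, 0, 0], 0],
    [[0, 0, 0], [0, 0, 0], 0],
  ],
)

```text
t: 5.9
eef_pos: [476.8, 31.4, 157.7]
tcp_rot: [3.141, 0.0, 2.021]
ft_force: [-0.2, -0.5, -2.8]
opening: 0.223
grip_force: 30.0
```

Request:
move_arm(
  commands=[
    [[0, 0, -0.1], [0, 0, 0], 0],
    [[0, 0, -0.1], [0, 0, 0], 0],
    [[0, 0, 0], [0, 0, 0], 0],
  ],
)

```text
t: 6.2
eef_pos: [476.9, 31.4, 155.7]
tcp_rot: [3.141, 0.0, 2.021]
ft_force: [-0.1, -0.5, 0.4]
opening: 0.22
grip_force: 30.0
```

Request:
move_arm(
  commands=[
    [[0, 0, -0.1], [0, 0, 0], 0],
    [[0, 0, -0.1], [0, 0, 0], 0],
    [[0, 0, -0.1], [0, 0, 0], 0],
  ],
)

```text
t: 6.5
eef_pos: [476.9, 31.4, 152.6]
tcp_rot: [3.141, 0.0, 2.021]
ft_force: [-0.8, -0.6, 2.0]
opening: 0.225
grip_force: 30.0
```

Request:
move_arm(
  commands=[
    [[0, 0, -0.1], [0, 0, 0], 0],
    [[0, 0, -0.1], [0, 0, 0], 0],
    [[0, 0, -0.1], [0, 0, 0], 0],
  ],
)

```text
t: 6.8
eef_pos: [476.8, 31.4, 149.6]
tcp_rot: [3.141, 0.0, 2.021]
ft_force: [0.6, -0.4, 2.3]
opening: 0.228
grip_force: 30.0
```

Request:
move_arm(
  commands=[
    [[0, 0, -0.1], [0, 0, 0], 0],
    [[0, 0, -0.1], [0, 0, 0], 0],
    [[0, 0, -0.1], [0, 0, 0], 0],
  ],
)

```text
t: 7.1
eef_pos: [476.8, 31.4, 146.6]
tcp_rot: [3.141, 0.0, 2.021]
ft_force: [-0.6, 0.1, 2.1]
opening: 0.224
grip_force: 30.0
```

Request:
move_arm(
  commands=[
    [[0, 0, -0.2], [0, 0, 0], 0],
    [[0, 0, -0.2], [0, 0, 0], 0],
    [[0, 0, -0.2], [0, 0, 0], 0],
    [[0, 0, -0.2], [0, 0, 0], 0],
    [[0, 0, -0.2], [0, 0, 0], 0],
    [[0, 0, -0.2], [0, 0, 0], 0],
    [[0, 0, -0.2], [0, 0, 0], 0],
    [[0, 0, -0.2], [0, 0, 0], 0],
    [[0, 0, -0.1], [0, 0, 0], 0],
  ],
)

```text
t: 8.0
eef_pos: [476.7, 31.4, 129.4]
tcp_rot: [-3.141, -0.0, 2.021]
ft_force: [-0.5, -1.2, 3.5]
opening: 0.228
grip_force: 30.0
```

Request:
move_arm(
  commands=[
    [[0, 0, -0.05], [0, 0, 0], 0],
    [[0, 0, -0.05], [0, 0, 0], 0],
    [[0, 0, -0.05], [0, 0, 0], 0],
    [[0, 0, -0.05], [0, 0, 0], 0],
  ],
)

```text
t: 8.4
eef_pos: [476.8, 31.4, 127.7]
tcp_rot: [3.141, 0.0, 2.021]
ft_force: [-1.7, -1.3, 1.4]
opening: 0.225
grip_force: 30.0
```

Request:
move_arm(
  commands=[
    [[0, 0, -0.05], [0, 0, 0], 0],
    [[0, 0, -0.05], [0, 0, 0], 0],
    [[0, 0, -0.05], [0, 0, 0], 0],
    [[0, 0, -0.05], [0, 0, 0], 0],
  ],
)

```text
t: 8.8
eef_pos: [476.8, 31.4, 125.6]
tcp_rot: [3.141, 0.0, 2.021]
ft_force: [-0.9, -0.9, 2.2]
opening: 0.222
grip_force: 30.0
```

Request:
move_arm(
  commands=[
    [[0, 0, -0.04], [0, 0, 0], 0],
    [[0, 0, -0.03], [0, 0, 0], 0],
    [[0, 0, -0.03], [0, 0, 0], 0],
  ],
)

```text
t: 9.1
eef_pos: [476.8, 31.4, 124.6]
tcp_rot: [3.142, 0.0, 2.021]
ft_force: [-1.2, -1.0, 1.4]
opening: 0.222
grip_force: 30.0
```

Request:
move_arm(
  commands=[
    [[0, 0, -0.04], [0, 0, 0], 0],
    [[0, 0, -0.03], [0, 0, 0], 0],
    [[0, 0, -0.03], [0, 0, 0], 0],
  ],
)

```text
t: 9.4
eef_pos: [476.8, 31.4, 123.6]
tcp_rot: [3.142, 0.0, 2.021]
ft_force: [-1.5, -0.8, 1.7]
opening: 0.224
grip_force: 30.0
```

Request:
move_arm(
  commands=[
    [[0, 0, -0.04], [0, 0, 0], 0],
    [[0, 0, -0.04], [0, 0, 0], 0],
    [[0, 0, -0.04], [0, 0, 0], 0],
  ],
)

```text
t: 9.7
eef_pos: [477.1, 31.4, 123.1]
tcp_rot: [3.141, 0.001, 2.021]
ft_force: [-2.2, -1.1, 14.3]
opening: 0.224
grip_force: 30.0
```

Contact force has jumped to 14.3 N at z≈123.1, which gives a depth of about 34.5 mm. I'll back off, relieve the side load and press again to rule out a jam.

Request:
move_arm(
  commands=[
    [[0, 0, -0.0], [0, 0, 0], 0],
    [[-0.04, -0.02, 0.15], [0, 0, 0], 0],
    [[-0.03, -0.02, 0.15], [0, 0, 0], 0],
    [[0, 0, 0], [0, 0, 0], 0],
  ],
)

```text
t: 10.1
eef_pos: [476.1, 31.0, 125.5]
tcp_rot: [3.141, -0.0, 2.021]
ft_force: [0.4, 0.4, 0.7]
opening: 0.224
grip_force: 30.0
```

Request:
move_arm(
  commands=[
    [[0, 0, -0.1], [0, 0, 0], 0],
    [[0, 0, -0.1], [0, 0, 0], 0],
    [[0, 0, 0], [0, 0, 0], 0],
  ],
)

```text
t: 10.4
eef_pos: [476.1, 31.0, 123.4]
tcp_rot: [3.141, -0.0, 2.021]
ft_force: [1.0, 0.3, 1.0]
opening: 0.226
grip_force: 30.0
```

Request:
move_arm(
  commands=[
    [[0, 0, -0.04], [0, 0, 0], 0],
    [[0, 0, -0.03], [0, 0, 0], 0],
    [[0, 0, 0], [0, 0, 0], 0],
  ],
)

```text
t: 10.7
eef_pos: [476.3, 31.0, 123.2]
tcp_rot: [3.141, 0.0, 2.021]
ft_force: [-0.7, 0.6, 7.9]
opening: 0.222
grip_force: 30.0
```

```bash
python3 - <<'E'
from h import *
sd=read_camera("side");cv2.imwrite("pics/s3r.png",sd);s=state();e=s["eef_pos"];print(s["t"],e,s["ft_force"])
a=proj("side",[e[0],e[1],90]).astype(int)
A=sd[a[1]-75:a[1]+75,a[0]-60:a[0]+60];B=cv2.imread("pics/s2r.png")[a[1]-75:a[1]+75,a[0]-60:a[0]+60]
cv2.imwrite("pics/c3.png",cv2.resize(np.hstack([B,A]),None,fx=3.3,fy=3.3,interpolation=2))
E
```

```text
10.75 [476.31602959  30.99508379 123.19340254] [-1.14330802  1.18097451  7.65200611]
```

View pics/c3.png

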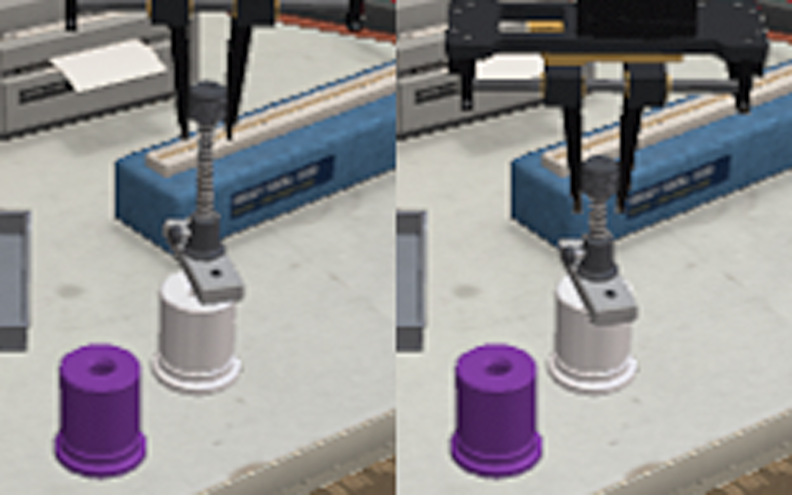

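Left is before, right is seated: the base lies flat on the socket, the rod is down, and it bottoms at the same z of 123.2. The depth is about 34.6 mm, under 40, so this is a reject. I'll lift the gauge off and put it back on its original spot.

Request:
move_arm(
  commands=[
    [[0, 0, 0.5], [0, 0, 0], 0],
    [[0, 0, 1.0], [0, 0, 0], 0],
    [[0, 0, 1.0], [0, 0, 0], 0],
    [[0, 0, 0.6], [0, 0, 0], 0],
    [[0, 0, 0.3], [0, 0, 0], 0],
    [[0, 0, 0.3], [0, 0, 0], 0],
    [[0, 0, 0.5], [0, 0, 0], 0],
    [[0, 0, 1.5], [0, 0, 0], 0],
    [[0, 0, 1.5], [0, 0, 0], 0],
    [[0, 0, 0], [0, 0, 0], 0],
  ],
)

```text
t: 11.75
eef_pos: [476.7, 30.9, 196.2]
tcp_rot: [3.139, 0.001, 2.021]
ft_force: [-0.3, -0.1, -4.7]
opening: 0.221
grip_force: 30.0
```

Request:
move_arm(
  commands=[
    [[-0.7, -2.2, 0], [0, 0, 0], 0],
    [[-1.2, -3.7, 0], [0, 0, 0], 0],
    [[-1.2, -3.7, 0], [0, 0, 0], 0],
    [[-1.0, -3.1, -1], [0, 0, 0], 0],
    [[-0.6, -1.8, -2], [0, 0, 0], 0],
    [[-0.17, -0.78, -3], [0, 0, 0], 0],
    [[0, 0, -2], [0, 0, 0], 0],
    [[0, 0, 0], [0, 0, 0], 0],
    [[0, 0, 0], [0, 0, 0], 0],
  ],
)

```text
t: 12.65
eef_pos: [427.4, -121.7, 114.7]
tcp_rot: [-3.141, -0.001, 2.021]
ft_force: [0.4, 0.1, -3.6]
opening: 0.222
grip_force: 30.0
```

Request:
move_arm(
  commands=[
    [[0, 0, -1.0], [0, 0, 0], 0],
    [[0, 0, -0.5], [0, 0, 0], 0],
    [[0, 0, -0.2], [0, 0, 0], 0],
    [[0, 0, -0.1], [0, 0, 0], 0],
    [[0, 0, -0.07], [0, 0, 0], 0],
    [[0, 0, 0], [0, 0, 0], 0],
  ],
)

```text
t: 13.25
eef_pos: [427.5, -121.8, 96.2]
tcp_rot: [3.141, 0.0, 2.021]
ft_force: [-0.3, -0.6, -4.5]
opening: 0.228
grip_force: 30.0
```

Request:
move_arm(
  commands=[
    [[0, 0, -0.05], [0, 0, 0], 0],
    [[0, 0, -0.05], [0, 0, 0], 0],
    [[0, 0, 0], [0, 0, 0], 0],
  ],
)

```text
t: 13.55
eef_pos: [427.7, -121.9, 95.6]
tcp_rot: [3.141, 0.001, 2.021]
ft_force: [-0.9, 0.2, 6.0]
opening: 0.227
grip_force: 30.0
```

Request:
move_arm(
  commands=[
    [[0, 0, 0.02], [0, 0, 0], 0.6],
    [[0, 0, 0], [0, 0, 0], 0.6],
    [[0, 0, 0], [0, 0, 0], 0.6],
    [[0, 0, 0], [0, 0, 0], 0.6],
    [[0, 0, 2], [0, 0, 0], 0.6],
    [[0, 0, 4], [0, 0, 0], 0.8],
    [[0, 0, 4], [0, 0, 0], 0.9],
    [[0, 0, 0], [0, 0, 0], 0.9],
  ],
)

```text
t: 14.35
eef_pos: [429.0, -122.5, 199.3]
tcp_rot: [3.137, 0.006, 2.021]
ft_force: [1.3, -0.1, -0.2]
opening: 0.801
grip_force: 0.0
```

Request:
move_arm(
  commands=[
    [[1.0, 3.2, 0], [0, 0, 0], 0.9],
    [[1.2, 3.7, 0], [0, 0, 0], 0.9],
    [[1.2, 3.7, 0], [0, 0, 0], 0.9],
    [[1.0, 3.2, 0], [0, 0, 0], 0.9],
    [[0.4, 1.3, 0], [0, 0, 0], 0.9],
    [[0, 0, 0], [0, 0, 0], 0.9],
    [[0, 0, 0], [0, 0, 0], 0.9],
  ],
)

```text
t: 15.05
eef_pos: [475.0, 28.7, 194.9]
tcp_rot: [-3.141, -0.0, 2.022]
ft_force: [-0.5, -0.8, -0.5]
opening: 0.902
grip_force: 0.0
```

```bash
python3 - <<'E'
from h import *
import pickle
i=camera_info("wrist");im=read_camera("wrist");tp=read_camera("top")
pickle.dump(i,open("w4.pkl","wb"));cv2.imwrite("pics/w4.png",im);cv2.imwrite("pics/top4.png",tp)
s=state();e=s["eef_pos"];print(s["t"],e,s["ft_force"],proj("",[476.3,31,62],i))
r=cv2.resize(im[:360],(560,315));t=cv2.resize(tp[230:330,340:420],(240,300));o=np.zeros((315,800,3),np.uint8);o[:,:560]=r;o[:300,560:]=t
cv2.imwrite("pics/c4.png",o)
E
```

```text
15.15 [475.10306806  28.14353416 195.10795602] [-0.41745221 -0.09093376  0.07525999] [324.19895467 224.78673276]
```

View pics/c4.png

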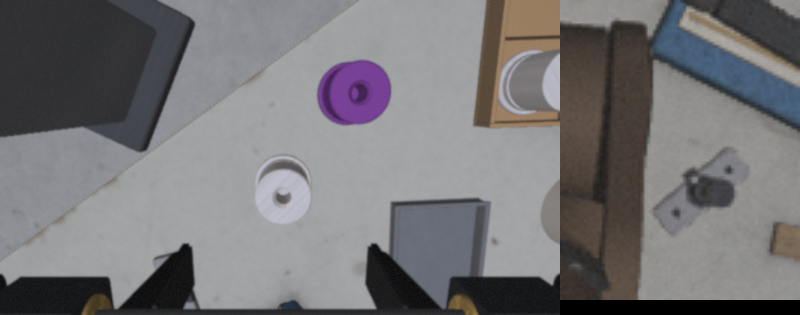

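The gauge is standing upright, the socket is still upright at wrist pixel (324.6,220.6), and nothing else has moved. Before placing, I'll check clearances round the reject tray.

```bash
python3 - <<'E'
from h import *
import pickle;i=pickle.load(open("w4.pkl","rb"))
print("socket",ray("",(324.6,220.6),62,i))
for z in (22,):
  c=[ray("top",(200+x/3.33,170+y/3.33),z).round(0) for x,y in [(328,95),(505,8),(556,105),(383,196)]];print("tray",c,np.mean(c,0))
for n,uv in [("drawer R",(378,157)),("drawer mid",(330,133)),("drawer L",(278,108)),("cutter tip",(370,217)),("handle",(310,140))]:
  print(n,[ray("top",uv,z).round(0).tolist() for z in (60,120,180)])
E
```

```text
socket [475.17597165  33.97386867]
tray [array([657., 101.]), array([726., -31.]), array([652., -70.]), array([581.,  58.])] [654.   14.5]
drawer R [[756.0, -93.0], [740.0, -87.0], [723.0, -80.0]]
drawer mid [[814.0, 25.0], [795.0, 25.0], [775.0, 25.0]]
drawer L [[876.0, 155.0], [853.0, 148.0], [830.0, 142.0]]
cutter tip [[608.0, -75.0], [599.0, -69.0], [590.0, -64.0]]
handle [[796.0, 74.0], [777.0, 72.0], [759.0, 69.0]]
```

Request:
move_arm(
  commands=[
    [[0.05, 0.4, -3], [0, 0, 0], 0.95],
    [[0, 0, -4], [0, 0, 0], 0.95],
    [[0, 0, -4], [0, 0, 0], 0.95],
    [[0, 0, -3], [0, 0, 0], 0.95],
    [[0, 0, -2], [0, 0, 0], 0.95],
    [[0, 0, -0.8], [0, 0, 0], 0.95],
    [[0, 0, 0], [0, 0, 0], 0.95],
  ],
)

```text
t: 15.85
eef_pos: [475.6, 32.5, 26.7]
tcp_rot: [-3.14, -0.001, 2.02]
ft_force: [-0.4, -0.0, 0.4]
opening: 0.948
grip_force: 0.0
```

Request:
move_arm(
  commands=[
    [[0, 0, 0], [0, 0, 0], 0.7],
    [[0, 0, 0], [0, 0, 0], 0.6],
    [[0, 0, 0], [0, 0, 0], 0.55],
    [[0, 0, 0], [0, 0, 0], 0.5],
    [[0, 0, 0], [0, 0, 0], 0.4],
    [[0, 0, 0], [0, 0, 0], 0.4],
    [[0, 0, 0], [0, 0, 0], 0.4],
  ],
)

```text
t: 16.55
eef_pos: [476.0, 33.2, 27.4]
tcp_rot: [3.141, 0.0, 2.021]
ft_force: [-0.2, 0.3, 3.9]
opening: 0.513
grip_force: 30.0
```

Request:
move_arm(
  commands=[
    [[0, 0, 1], [0, 0, 0], 0],
    [[0, 0, 3], [0, 0, 0], 0],
    [[0, 0, 2.5], [0, 0, 0], 0],
    [[1.5, -0.2, 0.5], [0, 0, 0], 0],
    [[3.5, -0.4, 0], [0, 0, 0], 0],
    [[4, -0.5, 0], [0, 0, 0], 0],
    [[4, -0.5, 0], [0, 0, 0], 0],
    [[3, -0.4, 0], [0, 0, 0], 0],
    [[1.4, -0.1, 0], [0, 0, 0], 0],
    [[0, 0, 0], [0, 0, 0], 0],
  ],
)

```text
t: 17.55
eef_pos: [650.8, 12.0, 97.0]
tcp_rot: [-3.142, -0.0, 2.021]
ft_force: [-0.4, -0.1, -3.3]
opening: 0.509
grip_force: 30.0
```

```bash
python3 - <<'E'
from h import *
s=state();e=s["eef_pos"];print(s["t"],e,s["ft_force"],s["opening"])
sd=read_camera("side");im=read_camera("wrist")
o=np.hstack([cv2.resize(sd[130:330,200:400],(400,400)),cv2.resize(im[80:400,160:480],(400,400))]);cv2.imwrite("pics/c5.png",o)
E
```

```text
17.55 [650.79919458  11.98523644  96.99535868] [-0.44765857 -0.0788506  -3.26078249] 0.5085986259952066
```

View pics/c5.png

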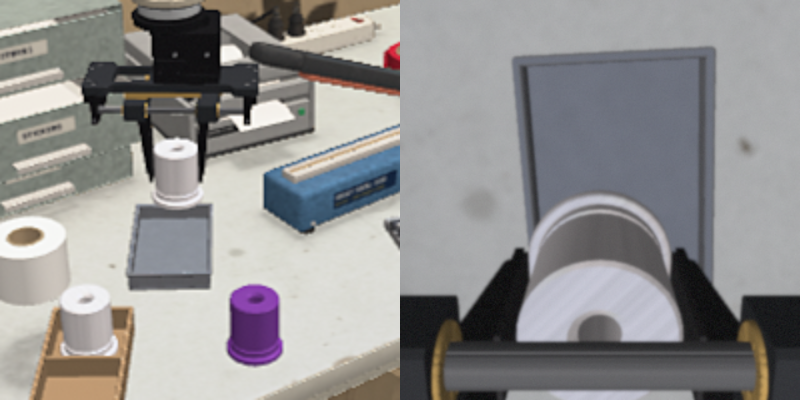

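The held socket hangs upright over the reject tray and sits a few mm to the near side. I'll shift it slightly toward the centre and lower it.

Request:
move_arm(
  commands=[
    [[0.25, 0.1, -1.5], [0, 0, 0], 0],
    [[0, 0, -2], [0, 0, 0], 0],
    [[0, 0, -1.5], [0, 0, 0], 0],
    [[0, 0, -0.8], [0, 0, 0], 0],
    [[0, 0, -0.4], [0, 0, 0], 0],
    [[0, 0, -0.2], [0, 0, 0], 0],
    [[0, 0, -0.1], [0, 0, 0], 0],
    [[0, 0, 0], [0, 0, 0], 0],
  ],
)

```text
t: 18.45
eef_pos: [652.6, 13.2, 32.7]
tcp_rot: [3.141, 0.0, 2.021]
ft_force: [0.3, -0.4, -2.8]
opening: 0.513
grip_force: 30.0
```

Request:
move_arm(
  commands=[
    [[0, 0, -0.1], [0, 0, 0], 0],
    [[0, 0, -0.1], [0, 0, 0], 0],
    [[0, 0, 0], [0, 0, 0], 0],
  ],
)

```text
t: 18.75
eef_pos: [652.5, 13.2, 30.5]
tcp_rot: [3.141, 0.0, 2.021]
ft_force: [-0.7, -0.7, -1.6]
opening: 0.511
grip_force: 30.0
```

Request:
move_arm(
  commands=[
    [[0, 0, -0.05], [0, 0, 0], 0],
    [[0, 0, 0], [0, 0, 0], 0],
  ],
)

```text
t: 18.95
eef_pos: [652.5, 13.2, 30.5]
tcp_rot: [3.141, 0.0, 2.021]
ft_force: [-2.0, 0.4, 5.1]
opening: 0.514
grip_force: 30.0
```

Seated on the tray floor. I'll release it and retreat.

Request:
move_arm(
  commands=[
    [[0, 0, 0], [0, 0, 0], 0.55],
    [[0, 0, 0], [0, 0, 0], 0.65],
    [[0, 0, 0], [0, 0, 0], 0.72],
    [[0, 0, 0], [0, 0, 0], 0.72],
    [[0, 0, 1], [0, 0, 0], 0.72],
    [[0, 0, 3], [0, 0, 0], 0.72],
    [[0, 0, 4], [0, 0, 0], 0.72],
    [[0, 0, 4], [0, 0, 0], 0.72],
    [[-2, 0, 3], [0, 0, 0], 0.72],
    [[-4, 0, 1], [0, 0, 0], 0.72],
  ],
)

```text
t: 19.95
eef_pos: [594.1, 13.0, 193.3]
tcp_rot: [3.136, 0.003, 2.021]
ft_force: [-0.6, 0.7, -0.0]
opening: 0.717
grip_force: 0.0
```

Request:
move_arm(
  commands=[
    [[-4, -2, 1], [0, 0, 0], 0.72],
    [[-4, -2, 1], [0, 0, 0], 0.72],
    [[-3, -2, 1], [0, 0, 0], 0.72],
    [[0, 0, 0], [0, 0, 0], 0.72],
    [[0, 0, 0], [0, 0, 0], 0.72],
  ],
)

```text
t: 20.45
eef_pos: [482.6, -47.1, 220.8]
tcp_rot: [3.14, 0.001, 2.02]
ft_force: [0.7, 0.7, 0.7]
opening: 0.72
grip_force: 0.0
```

```bash
python3 - <<'E'
from h import *
s=state();print(s["t"],s["eef_pos"],s["ft_force"])
cv2.imwrite("pics/s6.png",cv2.resize(read_camera("side")[130:370,150:510],(800,533)))
E
```

```text
20.45 [482.64819454 -47.1290192  220.84018844] [0.73980347 0.74216548 0.74226583]
```

View pics/s6.png

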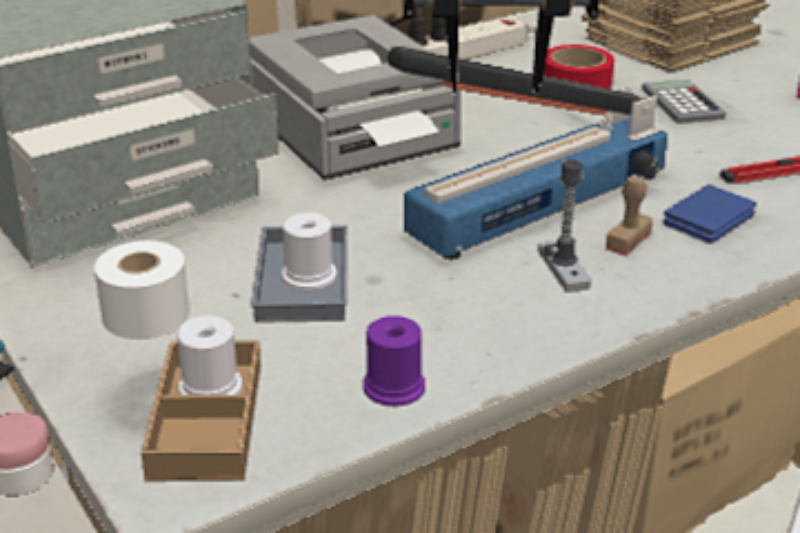

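The socket stands upright in the reject tray at (308,250), the gauge stands upright on the bench at (567,240), and everything else is undisturbed.

```bash
python3 -c "
from cell import env
print(env.job_done())"
```

```text
the job is handed in; nothing more can be done
None
```

The bore measured about 34.6 mm deep, under the 40 mm limit, so the socket now stands in the reject tray, the gauge stands upright on the bench, and the job is handed in.

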